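# Load the shaker rack and hold it against the stop bar

## Task

I am about to screw the hold-down plate over the yellow vial rack on the orbital shaker. First stand the two amber vials from the bench in the rack, the wide one in the row of wide holes and the narrow one in the row of narrow holes, fully down; then slide the rack up against the rubber-sleeved stop bar, flush along it, pushing on the rack itself and not on the vials, and be my third hand: press it onto the bar with a steady 10 newtons or so (never ramming it) for at least three seconds and finish while still pressing. Do not tip a vial over, keep the racked vials in place and leave the other things on the bench where they are.

Things in the scene. Friction and masses are not known exactly. Their poses are not given: they have to be found in the camera images.
- shaker: Orbital shaker, fixed: white housing under a flat aluminium platform 260 (x) x 280 (y) mm with a grid of small threaded holes. Origin on the bench under its middle; platform top 95 mm above it. Its x axis points to the stop bar, roughly away from the robot; y runs along the bar; z up. Only the stop bar and its end brackets stand above the platform.
- rack: Yellow vial rack, loose on the shaker, 84 (x) x 130 (y) x 34 mm high, plus a slotted foot 24 mm long and 8 mm high on each y end. Origin: centre of its underside. Flat +x face goes against the stop bar; push on the flat -x face, on the robot's side. 0.4 kg loaded, slides on the platform with friction about 0.25. Starts 25 to 60 mm short of the bar, up to 0.15 rad askew.
- wide_mid (a point): Centre of the mouth (top edge, 34 mm above the rack's underside) of the middle wide hole. Wide holes: 31 mm across, 28 mm deep (floor 6 mm above the rack's underside), three in a row along the rack's y at y = -42, 0, +42 mm, x = +19 mm (stop side). The one at -42 is taken. Axes as the rack's.
- wide_end (a point): Centre of the mouth of the free wide hole at the rack's +y end (y = +42 mm). Most room for the fingers, closing along the rack's y.
- narrow_mid (a point): Centre of the mouth (top edge) of the middle narrow hole. Narrow holes: 25 mm across, 28 mm deep, three in a row along the rack's y at y = -42, 0, +42 mm, x = -21 mm (robot's side). The one at -42 is taken. Axes as the rack's.
- narrow_end (a point): Centre of the mouth of the free narrow hole at the rack's +y end (y = +42 mm). Most room for the fingers, closing along the rack's y.
- vial_wide: Empty capped amber vial with a white cap, straight-sided, 28 mm across and 60 mm high, 35 g, standing on the bench. Origin: centre of its underside, z up along the vial. It stands at the left or the right of the shaker.
- vial_narrow: Look-alike of the same height, 60 mm, but 22 mm across, 24 g, standing on the bench on the other side of the shaker. Origin: centre of its underside.
- racked_wide: A wide vial (28 x 60 mm) already in the rack's wide hole at y = -42 mm; stays there.
- racked_narrow: A narrow vial (22 x 60 mm) already in the rack's narrow hole at y = -42 mm; stays there.
- stop_bar (a joint): Give of the stop bar in its rubber mounts along the shaker's +x, m: 0 when nothing presses, 0.4 mm for each newton of push on it (10 N = 0.004), solid at 8 mm.
- stop_sleeve: The bar's black rubber sleeve, 18 mm in diameter and 236 mm long, lying along the shaker's y on the platform's far side, its axis 20 mm above the platform. Origin: middle of its axis, axes as the shaker's. Moves with the give of the bar.
- stop_face (a point): The middle of the sleeve's face towards the rack when unpressed: 96 mm from the shaker's origin along x and 20 mm above the platform. Fixed on the shaker.
- hold_down: Clear hold-down plate with grey foam beneath, 50 x 190 x 10 mm, loose on the bench beyond the shaker; leave alone. Origin: centre of its underside.
- screw_dish: Shallow blue dish 75 x 110 x 14 mm with two long thumbscrews, loose on the bench; leave alone. Origin: centre of its underside.
- driver: Screwdriver 170 mm long, lying on the bench; leave alone.
- tip_box: Blue pipette-tip box with clear lid, 87 x 124 x 74 mm, on the bench at the left; leave alone. Origin: centre of its underside.
- spray: White spray bottle with red head, 72 mm across, 200 mm high, on the bench at the right; leave alone. Origin: centre of its underside.

How it is judged:
By the outcome, as a careful person would: the job done as asked, in the order asked, and still so for the second after the job is handed in, while the arm keeps its last pose, push and grip.
It also fails if it takes over 64 s, if anything falls off the work surface, if the arm or the gripper's body presses on something with over 40 N, if the wrist force passes 120 N, or if a joint passes its speed limit or range.

## Robot

A 7-joint arm with a two-finger parallel gripper is mounted at the origin on the work surface. World frame = base frame: x ahead of the robot, y to its left, z up, the work surface at z = 0. Lengths are in mm, angles in rad, forces in N, time in s.
With the tool pointing down it reaches from about 350 to 900 mm from the base axis. Payload 7.2 kg.
Tool frame: the origin (TCP) lies between the finger pads; the fingertips stand robot.tips_ahead ahead of it and the grasp point (between the pads) lies 11 mm behind it (robot.tips_ahead is the distance from the TCP to the fingertips, in mm); z points along the fingers, y is the line along which they close (so a half turn about z gives the same grasp; the last joint's range is limited). The gripper opens to 85 mm and grips with 20 to 120 N. Pads are 22 mm wide; open, the fingers measure 114 mm over their backs; the gripper's body (76 mm by 85 mm) begins 54 mm behind the grasp point. The pads swing forward as they close: fully open they stand 13 mm farther back than shut.
Start: joints at [-1.268, 0.411, -0.013, 1.596, 0.006, 1.134, -0.082], TCP at [226.485, 582.523, 239.297] pointing down, gripper open.
Joint ranges: [-2.95, 2.95], [-0.29, 1.99], [-1.47, 1.44], [0.14, 2.54], [-1.03, 4.17], [0.13, 1.85], [-2.86, 2.86]. Speed limits (rad/s): [2.39, 2.39, 3.01, 3.01, 3.14, 3.14, 3.14].

## Interface

Orientations are given as a unit quaternion [w, x, y, z].
In Python, from station import robot gives the robot as it stands.
- The arm moves only by the shell command python3 shift.py 'ROWS' [FORCE]. ROWS is a JSON list of rows, 1 to 10 of them, each of 5 numbers: the finger opening in mm, then dx, dy, dz in mm, then a turn about the tool's z in rad; each row shifts and turns the commanded pose from where the row before left it, along the tool's axes as they then stand; what a row does not reach is not made up. A row lasts 1/12 s, in which the tool goes at most 41.7 mm and 0.125 rad, less where a joint would pass 70% of its speed; a pose out of reach is approached as far as the arm can. The fingers move at their own pace and stop on an object; FORCE is the grip in N (left out, the last holds). Time passes only in rows, so rows that do not move let the fingers close. It prints the time, the measured TCP pose, the force, the opening and the grip force at its end.
- robot.observe(): the state, without advancing time (a new reading comes with each control period).
- robot.grab_frame(name): name is "scene" or "side" or "wrist"; returns a dict with "img" (384x512x3 uint8, red, green, blue), "fx", "fy", "cx", "cy" (pixels), "world_from_camera" (4x4, takes a point from camera to world coordinates); the wrist camera has in their place "T_tool_cam" (4x4, takes a point from camera to tool coordinates, whose origin is the TCP and whose axes are the flange's). Camera axes: x right, y down, z forward; pixel columns grow to the right and rows downward; lengths in mm; the calibration is good to about 2 mm. The wrist camera is an equidistant fisheye: a pixel r from the principal point sees the ray r / f radians off the axis. A picture is of the moment at which its call begins: read the wrist's pose just before it. There is no depth.
- robot.hand_in(): hands the job in; it is judged then, once.
The state is a dict: "time_s": time; "q": joint angles; "joint_velocities": joint speeds; "joint_torque": joint torques, N m; "tcp_pos": TCP position; "tcp_rot": TCP orientation; "ft_force": force on the tool from outside, world axes, zero at the start; "wrist_torque": the same for the moment, N m; "grip_width": finger opening in mm; "finger_force": force on a finger pad.
Only numpy, scipy, OpenCV 4.12 (cv2) and the standard library are available. Lean on these libraries where they do the work, as an engineer would, in place of code of your own. Each camera call takes 0.05 s, during which the arm holds its last target. There are 200 camera calls.

## Working session

There is one attempt and no reset: what is moved stays moved. The work goes in short steps, Python scripts to look and compute and a shell command to move; the robot and the scene stay as the last step left them, time stands still between calls to the robot, and variables do not carry over. Pictures are saved under pics/ and viewed, at most 10 in all, crops included, and the job is handed in when it is done.

```bash
ls; mkdir -p pics
python3 - <<'E'
from station import robot
import cv2,json
import numpy as np
s=robot.observe();print({k:np.round(v,3).tolist() for k,v in s.items()},robot.tips_ahead)
for n in("scene","side","wrist"):
    f=robot.grab_frame(n);cv2.imwrite(f"pics/{n}0.png",f["img"][:,:,::-1])
    print(n,f["fx"],f["fy"],f["cx"],f["cy"],np.round(f.get("world_from_camera",f.get("T_tool_cam")),4).tolist())
E
```

```text
pics
shift.py
station.py
{'time_s': 0.0, 'q': [-1.268, 0.412, -0.013, 1.597, 0.006, 1.134, -0.082], 'joint_velocities': [-0.001, 0.001, 0.0, -0.002, -0.0, 0.001, 0.0], 'joint_torque': [-0.0, -60.062, 0.682, -29.942, 0.014, 0.011, 0.0], 'tcp_pos': [226.351, 582.046, 238.433], 'tcp_rot': [-0.0, 0.184, 0.983, -0.001], 'ft_force': [-0.21, 0.813, -0.574], 'wrist_torque': [0.052, -0.005, 0.029], 'finger_force': 0.0, 'grip_width': 84.99} 8.0
scene 346.9569624326918 346.9569624326918 257.2799683459257 190.07751888659155 [[0.4164, 0.7619, -0.4961, 1055.9296], [0.9092, -0.3474, 0.2296, -201.9559], [0.0026, -0.5467, -0.8374, 865.0579], [0.0, 0.0, 0.0, 1.0]]
side 408.2720330359963 408.2720330359963 261.3997536571393 193.20587985945892 [[-0.9807, -0.1515, 0.1238, 468.5626], [-0.1949, 0.7007, -0.6863, 775.476], [0.0172, -0.6972, -0.7167, 950.8313], [0.0, 0.0, 0.0, 1.0]]
wrist 297.3186396354542 297.3186396354542 257.1571852098483 198.0054037989424 [[0.0002, -0.9506, -0.3105, 79.2889], [1.0, 0.0005, -0.001, -0.1164], [0.0011, -0.3105, 0.9506, -135.5681], [0.0, 0.0, 0.0, 1.0]]
```

View pics/scene0.png

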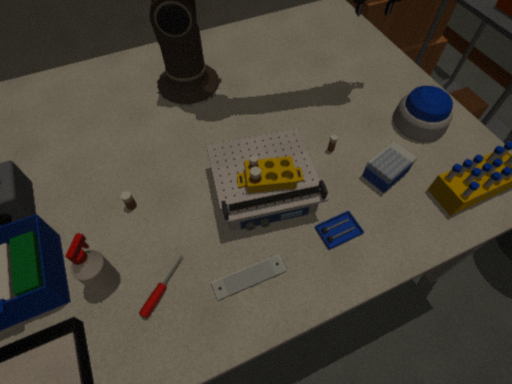

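View pics/side0.png

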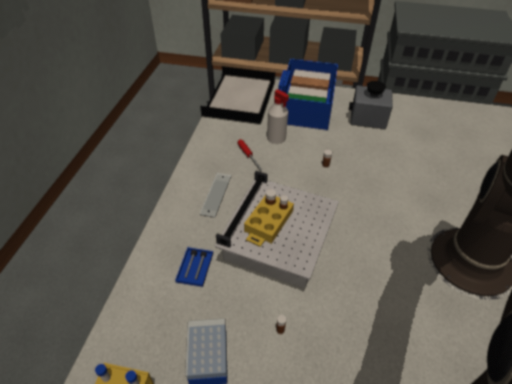

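The scene view shows the shaker at about (265,180) with the yellow rack at (270,174). The amber vials are at (129,200) on the right and (332,143) on the left. The side view confirms this, with vials at (327,158) and (281,324). I'll zoom in with a mosaic.

Run:
```python
import cv2,numpy as np
s=cv2.imread("pics/scene0.png");d=cv2.imread("pics/side0.png")
def c(im,u,v,w,h,k):return cv2.resize(im[v:v+h,u:u+w],None,fx=k,fy=k,interpolation=cv2.INTER_CUBIC)
a=c(s,200,125,133,100,3);b=c(d,210,165,133,100,3)   # 399x300
m1=np.hstack([a,b])
v=[c(s,112,182,33,37,6),c(s,316,125,33,37,6),c(d,311,140,33,37,6),c(d,265,306,33,37,6)]
m2=np.hstack(v);m2=np.pad(m2,((0,0),(0,max(0,798-m2.shape[1])),(0,0)))[:,:798]
cv2.imwrite("pics/m1.png",np.vstack([m1,m2]))
```

```text
(no output)
```

View pics/m1.png

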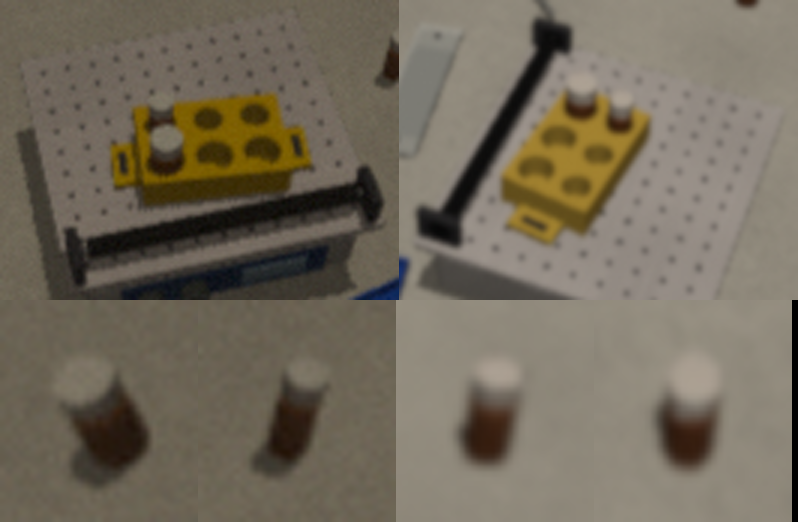

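The right-hand vial is the wide one and the left-hand vial the narrow one. The mosaic shows the rack's free holes, the vial caps and the bar ends clearly, so I'll fit poses from those pixels.

```bash
cat > h.py <<'E'
import numpy as np
from scipy.optimize import least_squares
from scipy.spatial.transform import Rotation as R
K={"scene":(346.957,257.28,190.078),"side":(408.272,261.40,193.206)}
T={"scene":np.array([[0.4164,0.7619,-0.4961,1055.9296],[0.9092,-0.3474,0.2296,-201.9559],[0.0026,-0.5467,-0.8374,865.0579]]),
"side":np.array([[-0.9807,-0.1515,0.1238,468.5626],[-0.1949,0.7007,-0.6863,775.476],[0.0172,-0.6972,-0.7167,950.8313]])}
def proj(n,P):
    f,cx,cy=K[n];p=(np.asarray(P)-T[n][:,3])@T[n][:,:3];return np.array([f*p[0]/p[2]+cx,f*p[1]/p[2]+cy])
def pt(pose,x,y,z):
    c,s=np.cos(pose[2]),np.sin(pose[2]);return np.array([pose[0]+c*x-s*y,pose[1]+s*x+c*y,z])
def fit(obs,x0):  # obs: (cam,(u,v),(x,y,z))
    r=lambda p:np.concatenate([proj(n,pt(p,*l))-uv for n,uv,l in obs])
    s=least_squares(r,x0);return s.x,s.fun
Tw=np.array([[0.0002,-0.9506,-0.3105,79.2889],[1,0.0005,-0.001,-0.1164],[0.0011,-0.3105,0.9506,-135.5681]])
def wray(st,uv):
    f,cx,cy=297.3186,257.157,198.005
    d=np.array([uv[0]-cx,uv[1]-cy]);r=np.hypot(*d);th=r/f
    v=np.array([*(d/max(r,1e-9)*np.sin(th)),np.cos(th)])
    q=st["tcp_rot"];Rm=R.from_quat([q[1],q[2],q[3],q[0]]).as_matrix()
    return Rm@Tw[:,3]+np.array(st["tcp_pos"]),Rm@Tw[:,:3]@v
def wproj(st,P):
    f,cx,cy=297.3186,257.157,198.005
    q=st["tcp_rot"];Rm=R.from_quat([q[1],q[2],q[3],q[0]]).as_matrix()
    p=(Rm.T@(np.asarray(P)-st["tcp_pos"])-Tw[:,3])@Tw[:,:3]
    th=np.arctan2(np.hypot(p[0],p[1]),p[2]);r=np.hypot(p[0],p[1]);return np.array([cx+f*th*p[0]/r,cy+f*th*p[1]/r])
def wpt(st,uv,z):
    o,d=wray(st,uv);return o+d*(z-o[2])/d[2]
E
python3 - <<'E'
from h import *
np.set_printoptions(precision=2,suppress=True)
for nm,a,b,c,d in [("R",(125.8,195),(132.3,207.8),(328,152),(326.2,165.8)),("L",(333.8,137.7),(330.7,150.3),(281.7,319),(281,332))]:
    print(nm,*fit([("scene",a,(0,0,60)),("scene",b,(0,0,2)),("side",c,(0,0,60)),("side",d,(0,0,2))],[500,0,0]))
w=[(19,0,129),(19,42,129),(-21,0,129),(-21,42,129),(19,-42,161),(-21,-42,161)]
S=[(271.3,176.3),(287.3,174.7),(269.3,164.7),(285,162.7),(255.7,170),(253.3,158.3)]
D=[(263.3,210),(256,221),(276.7,216.3),(269.3,227),(271,193.3),(284,199)]
print("rack",*fit([("scene",u,l) for u,l in zip(S,w)]+[("side",u,l) for u,l in zip(D,w)],[600,0,0]))
b=[(105,-118,115),(105,118,115)]
print("bar",*fit([("scene",u,l) for u,l in zip([(229.3,206.7),(320,190)],b)]+[("side",u,l) for u,l in zip([(258,182.3),(226,236.7)],b)],[600,0,0]))
E
```

```text
R [ 442.99 -316.18    0.  ] [-0.15 -0.26 -0.31 -2.29 -0.98 -0.07 -1.38 -1.09]
L [496.77 316.75   0.  ] [ 0.18 -1.45 -0.1  -1.88 -0.49  0.25 -1.03 -1.46]
rack [575.89  57.54  -0.31] [-0.04 -0.69 -0.13 -0.63 -0.16 -1.22 -0.31 -0.69 -0.49 -0.18  0.11 -0.87
 -0.45  0.58 -0.84 -0.1  -0.71 -0.14 -0.77 -0.25 -0.42 -0.66 -0.22 -1.01]
bar [549.19  56.67  -0.19] [ 0.8   0.41 -0.36 -1.2   1.48 -2.84 -1.57  1.05]
```

```bash
python3 shift.py '[[85,-34.8,-14.9,10,-0.006],[85,-34.8,-14.9,10,-0.006],[85,-34.8,-14.9,10,-0.006],[85,-34.8,-14.9,10,-0.006],[85,-34.8,-14.9,10,-0.006],[85,-34.8,-14.9,10,-0.006],[85,-34.8,-14.9,10,-0.006],[85,-34.8,-14.9,10,-0.006],[85,-34.8,-14.9,10,-0.006],[85,-34.8,-14.9,10,-0.006]]' 30; python3 shift.py '[[85,0,0,0,0],[85,0,0,0,0]]'
cat > look.py <<'E'
import sys,cv2,pickle
from station import robot
n=sys.argv[1]
st=robot.observe();f=robot.grab_frame("wrist")
cv2.imwrite(f"pics/{n}.png",cv2.resize(f["img"][:,:,::-1],None,fx=1.5,fy=1.5,interpolation=cv2.INTER_CUBIC))
pickle.dump({k:st[k] for k in("tcp_pos","tcp_rot","time_s")},open(f"pics/{n}.pkl","wb"));print(st["tcp_pos"],st["tcp_rot"])
E
python3 look.py w1
```

```text
time_s: 0.98
tcp_pos: [504.9, 323.5, 138.7]
tcp_rot: [-0.0, 0.155, 0.988, -0.0]
ft_force: [0.4, 0.4, -0.0]
grip_width: 85.2
finger_force: 0.0
time_s: 1.15
tcp_pos: [505.4, 321.9, 138.3]
tcp_rot: [-0.0, 0.157, 0.988, -0.001]
ft_force: [-0.4, 1.0, -0.9]
grip_width: 85.4
finger_force: 0.0
[505.41484501 321.91977837 138.26083249] [-2.69584710e-04  1.57475058e-01  9.87522345e-01 -1.07281691e-03]
```

View pics/w1.png

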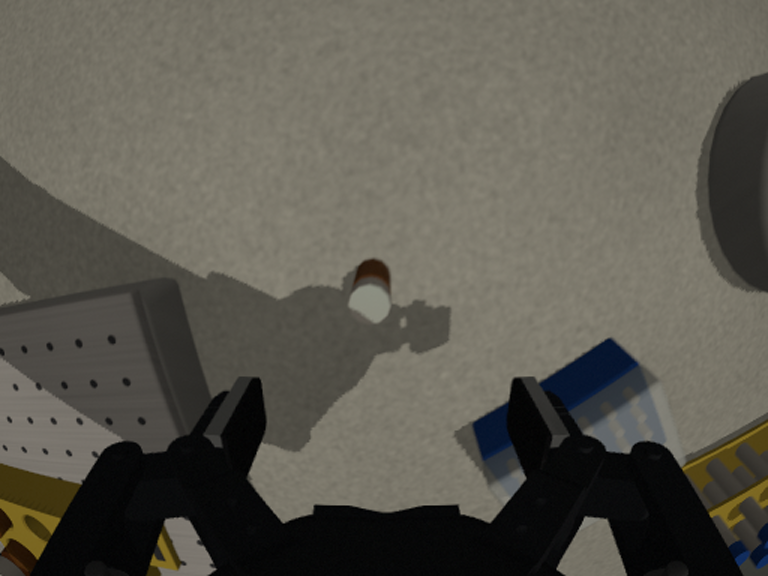

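The narrow vial's cap is at (370,299) in the 1.5x wrist picture, with the tip box to the right at (460–680,340–500) and the shaker on the left.

```bash
cat > rel.py <<'E'
from h import *
def rel(st,P):
    q=st["tcp_rot"];return R.from_quat([q[1],q[2],q[3],q[0]]).as_matrix().T@(np.asarray(P)-st["tcp_pos"])
E
python3 - <<'E'
from rel import *;import pickle
np.set_printoptions(precision=1,suppress=True)
st=pickle.load(open("pics/w1.pkl","rb"))
for nm,uv,z in [("cap",(370,299),60),("foot",(373,266),2),("boxcorner",(475,455),60),("box2",(457,432),0),("box3",(612,340),60)]:
    P=wpt(st,np.array(uv)/1.5,z);print(nm,P,rel(st,[P[0],P[1],41]))
print(rel(st,[496.8,316.7,41]))
E
```

```text
cap [494.8 316.5  60. ] [ 8.4 -8.3 97.3]
foot [492.2 317.1   2. ] [11.  -8.5 97.3]
boxcorner [609.2 344.6  60. ] [-91.6  54.   97.1]
box2 [632.4 335.8   0. ] [-116.4   52.9   97.1]
box3 [561.1 439.7  60. ] [-16.3 129.4  97. ]
[ 6.5 -7.4 97.3]
```

```bash
python3 shift.py '[[60,4.3,-4.1,20,0],[60,4.2,-4.1,20,0],[60,0,0,20,0],[60,0,0,17,0],[60,0,0,10,0],[60,0,0,10,0],[60,0,0,0,0],[60,0,0,0,0]]' 30; python3 shift.py '[[10,0,0,0,0],[10,0,0,0,0],[10,0,0,0,0],[10,0,0,0,0],[10,0,0,0,0],[10,0,0,0,0],[10,0,0,0,0]]' 30
```

```text
time_s: 1.87
tcp_pos: [492.9, 320.4, 42.4]
tcp_rot: [-0.0, 0.154, 0.988, 0.0]
ft_force: [0.4, 0.8, 1.2]
grip_width: 60.1
finger_force: 0.0
time_s: 2.45
tcp_pos: [493.8, 320.0, 43.1]
tcp_rot: [0.0, 0.155, 0.988, 0.0]
ft_force: [-0.3, -1.0, 6.4]
grip_width: 20.8
finger_force: 29.0
```

```bash
python3 shift.py '[[10,0,0,-10,0],[10,0,0,-25,0],[10,0,0,-30,0],[10,0,0,-35,0],[10,0,0,-35,0],[10,0,0,-20,0]]'; python3 shift.py '[[10,-8,-15,0,0],[10,-16,-30,0,0],[10,-18,-35,0,0],[10,-18,-35,0,0],[10,-18,-35,0,0],[10,-12,-20,0,0],[10,-7,-13,0,0],[10,0,0,0,0],[10,0,0,0,0]]';python3 look.py w2
```

```text
time_s: 2.95
tcp_pos: [494.2, 320.3, 201.9]
tcp_rot: [0.002, 0.155, 0.988, 0.002]
ft_force: [1.1, 0.1, -0.3]
grip_width: 21.2
finger_force: 29.0
time_s: 3.7
tcp_pos: [529.7, 115.4, 197.8]
tcp_rot: [0.0, 0.156, 0.988, 0.0]
ft_force: [-0.8, 0.5, 0.1]
grip_width: 21.6
finger_force: 29.0
[529.65443111 115.38656928 197.76930225] [9.02298105e-05 1.55704031e-01 9.87803724e-01 2.23204165e-04]
```

View pics/w2.png

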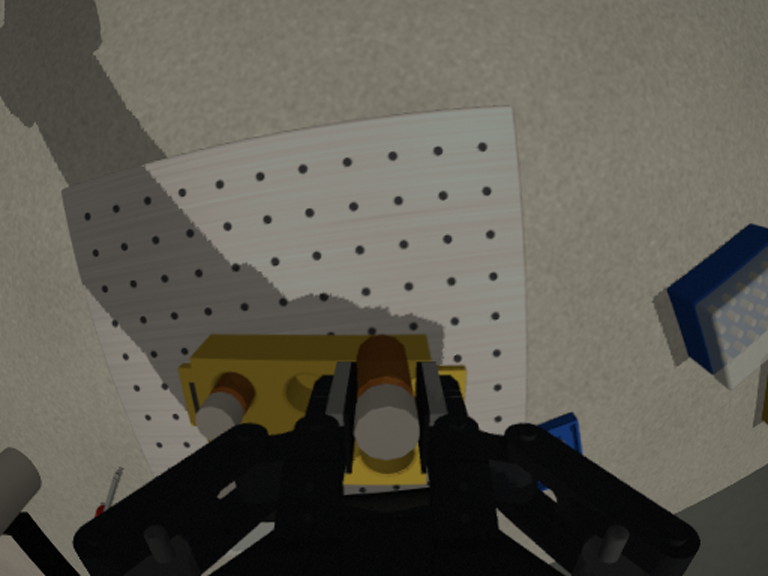

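The wrist view shows the rack's -x face, with its bottom edge from (212,336) to (428,335) and its top edge at row ~360. The held vial's foot is at about (382,348), which hides the narrow end hole.

```bash
python3 - <<'E'
from rel import *;import pickle
np.set_printoptions(precision=1,suppress=True)
st=pickle.load(open("pics/w2.pkl","rb"))
p=[575.9,57.5,-.31]
for l in [(-42,-65,95),(-42,65,95),(-42,-65,129),(-42,65,129),(-21,0,129),(-21,42,129),(-21,-42,161),(-130,-140,95),(-130,140,95)]:
    pp=p if l[0]>-100 else [549.2,56.7,-.19]
    print(l,wproj(st,pt(pp,*l))*1.5)
print("vial",wproj(st,[*st["tcp_pos"][:2],155])*1.5)
E
python3 - <<'E'
import cv2
im=cv2.imread("pics/w2.png")[310:480,160:480]
cv2.imwrite("pics/w2c.png",cv2.resize(cv2.convertScaleAbs(im,alpha=1.6),None,fx=2.5,fy=2.5))
E
```

```text
(-42, -65, 95) [212.4 330.3]
(-42, 65, 95) [427.7 331.6]
(-42, -65, 129) [191.  353.9]
(-42, 65, 129) [433.5 357.1]
(-21, 0, 129) [309.5 392.2]
(-21, 42, 129) [388.3 393. ]
(-21, -42, 161) [216.3 421.5]
(-130, -140, 95) [ 65.7 187. ]
(-130, 140, 95) [522.6 105.9]
vial [386.4 342.8]
```

View pics/w2c.png

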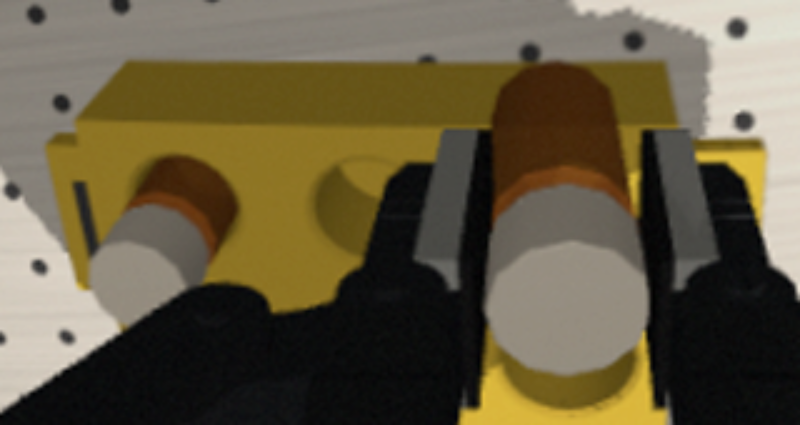

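The crop gives the rack's -x face corners precisely: bottom (211,335) and (426,335), top (191,358) and (431,361). The vial's foot rim is at (382,335), and its cap centre at about (387,433).

Run:
```python
from rel import *;import pickle
np.set_printoptions(precision=2,suppress=True)
st=pickle.load(open("pics/w2.pkl","rb"))
obs=[((211.2,334.8),(-42,-65,95)),((426.4,334.8),(-42,65,95)),((191.2,358.4),(-42,-65,129)),((431.2,360.8),(-42,65,129))]
s=least_squares(lambda p:np.concatenate([wproj(st,pt(p,*l))-np.array(u)/1.5 for u,l in obs]),[576,57,-.31])
print(s.x,s.fun)
q=st["tcp_rot"];Rm=R.from_quat([q[1],q[2],q[3],q[0]]).as_matrix();t=np.array(st["tcp_pos"])
for o in [(0,0,43),(11,0,43),(0,11,43),(0,-11,43),(0,0,-17),(0,11,-17),(0,-11,-17),(-11,0,-17),(11,0,-17)]: print(o,wproj(st,t+Rm@np.array(o))*1.5)
h=pt(s.x,-21,42,129);print("hole",h,rel(st,h))
h=pt([575.9,57.5,-.31],-21,42,129);print("hole scene",h,rel(st,h))
```

```text
[578.07  56.16  -0.3 ] [ 0.35 -0.1  -0.18  0.05 -0.47  0.13  0.28 -0.04]
(0, 0, 43) [386.41 342.57]
(11, 0, 43) [386.43 319.11]
(0, 11, 43) [411.54 342.53]
(0, -11, 43) [361.29 342.51]
(0, 0, -17) [386.47 419.08]
(0, 11, -17) [421.22 418.85]
(0, -11, -17) [351.71 418.82]
(-11, 0, -17) [386.43 446.46]
(11, 0, -17) [386.5  389.25]
hole [570.6  102.52 129.  ] [-42.91   0.32  68.77]
hole scene [568.71 103.9  129.  ] [-40.69   1.06  68.77]
```

```bash
python3 shift.py '[[10,-6,0.5,4,0],[10,-12,0.5,6,0],[10,-12,0.5,5,0],[10,-6,0,3,0],[10,0,0,0,0],[10,0,0,0,0],[10,0,0,0,0]]'
cat > mos.py <<'E'
import sys,cv2,pickle,numpy as np
from station import robot
n,u,v=sys.argv[1],int(sys.argv[2]),int(sys.argv[3])
st=robot.observe();fr={k:robot.grab_frame(k)["img"][:,:,::-1] for k in("wrist","scene","side")}
pickle.dump({k:st[k] for k in("tcp_pos","tcp_rot","time_s","ft_force")},open(f"pics/{n}.pkl","wb"));print(st["tcp_pos"],st["tcp_rot"],st["ft_force"])
c=lambda im,u,v,w,h,W,H:cv2.resize(im[v:v+h,u:u+w],(W,H),interpolation=cv2.INTER_CUBIC)
w=cv2.convertScaleAbs(c(fr["wrist"],u,v,160,75,800,375),alpha=1.6)  # 5x
b=np.hstack([c(fr["scene"],225,120,100,56,400,224),c(fr["side"],225,170,100,56,400,224)])
cv2.imwrite(f"pics/{n}.png",np.vstack([w,b]))
for k in fr: cv2.imwrite(f"pics/{n}_{k}.png",fr[k])
E
python3 mos.py w3 190 205
```

```text
time_s: 4.33
tcp_pos: [564.2, 106.4, 179.0]
tcp_rot: [-0.0, 0.155, 0.988, -0.0]
ft_force: [0.3, -1.0, 0.3]
grip_width: 21.1
finger_force: 29.0
[564.17324756 106.36336414 178.99116859] [-3.86913191e-04  1.54793843e-01  9.87946711e-01 -1.14108268e-04] [ 0.32972463 -0.96044254  0.3489637 ]
```

View pics/w3.png

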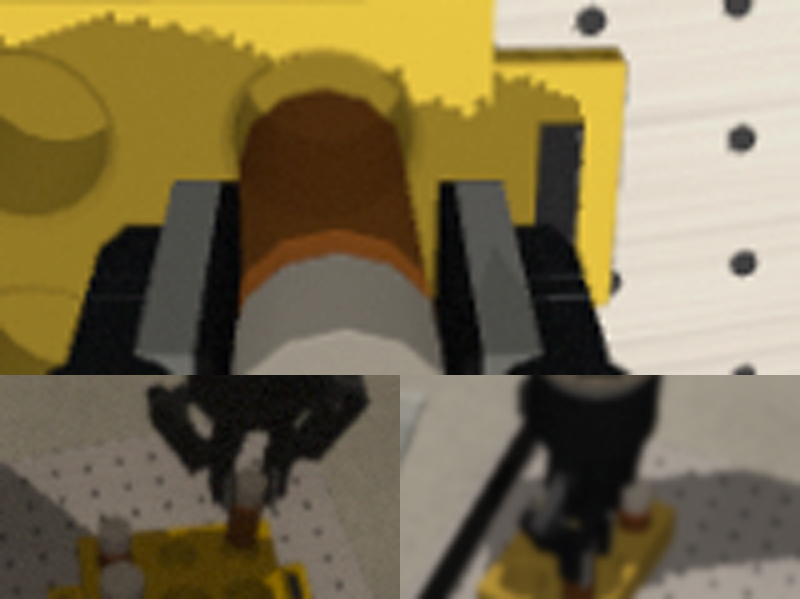

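The close-up shows the narrow end hole's rim (left 232, right 412, front edge at row 50). The vial's foot is just above it (left 242, right 408, front edge at row 92). It is laterally centred and needs a few mm towards +x tool.

Run:
```python
from rel import *;import pickle
np.set_printoptions(precision=1,suppress=True)
st=pickle.load(open("pics/w3.pkl","rb"))
c=lambda a,b:(190+a/5,205+b/5)
print("hole front",rel(st,wpt(st,c(322,50),129)),"sides",rel(st,wpt(st,c(232,130),129)),rel(st,wpt(st,c(412,130),129)))
print("midhole front/back/right",rel(st,wpt(st,c(30,52),129)),rel(st,wpt(st,c(30,215),129)),rel(st,wpt(st,c(110,140),129)))
for z in(133,136,139): print(z,"foot front",rel(st,wpt(st,c(325,92),z)),"sides",rel(st,wpt(st,c(242,150),z)),rel(st,wpt(st,c(408,150),z)))
```

```text
hole front [ 6.7 -2.2 50. ] sides [ -5.1 -14.5  50. ] [-5.1 10.1 50. ]
midhole front/back/right [  6.2 -41.9  50. ] [-18.8 -43.9  50. ] [ -6.8 -31.5  50. ]
133 foot front [ 2.3 -1.7 46. ] sides [ -6.3 -12.9  46. ] [-6.2  9.4 46. ]
136 foot front [ 3.6 -1.7 43. ] sides [ -4.8 -12.7  43. ] [-4.8  9.3 43. ]
139 foot front [ 4.8 -1.7 40. ] sides [ -3.4 -12.5  40. ] [-3.4  9.1 40. ]
```

```bash
python3 shift.py '[[10,1.5,-0.5,0,0],[10,0,0,3,0],[10,0,0,3,0],[10,0,0,3,0],[10,0,0,3,0],[10,0,0,0,0],[10,0,0,0,0]]'; python3 shift.py '[[10,0,0,3,0],[10,0,0,3,0],[10,0,0,2,0],[10,0,0,2,0],[10,0,0,0,0]]'
```

```text
time_s: 5.07
tcp_pos: [562.7, 106.2, 166.9]
tcp_rot: [-0.0, 0.155, 0.988, -0.0]
ft_force: [-0.3, -0.3, -0.3]
grip_width: 21.1
finger_force: 29.3
time_s: 5.48
tcp_pos: [562.5, 106.2, 156.7]
tcp_rot: [-0.0, 0.155, 0.988, -0.0]
ft_force: [-0.3, -0.3, -1.0]
grip_width: 20.9
finger_force: 29.2
```

It's entering the hole freely, so I'll keep lowering until it touches the floor (TCP expected at ~144).

```bash
python3 shift.py '[[10,0,0,3,0],[10,0,0,3,0],[10,0,0,2,0],[10,0,0,2,0],[10,0,0,0,0]]'; python3 shift.py '[[10,0,0,1.5,0],[10,0,0,1.5,0],[10,0,0,0,0],[10,0,0,0,0]]'
```

```text
time_s: 5.9
tcp_pos: [562.6, 106.2, 146.8]
tcp_rot: [-0.0, 0.155, 0.988, -0.0]
ft_force: [0.5, -2.0, -0.4]
grip_width: 20.9
finger_force: 29.3
time_s: 6.23
tcp_pos: [562.9, 106.3, 144.3]
tcp_rot: [0.0, 0.155, 0.988, 0.0]
ft_force: [0.8, 0.3, -0.1]
grip_width: 21.1
finger_force: 29.2
```

```bash
python3 shift.py '[[10,0,0,1,0],[10,0,0,1,0],[10,0,0,0,0],[10,0,0,0,0]]'
```

```text
time_s: 6.57
tcp_pos: [563.6, 106.1, 143.7]
tcp_rot: [0.001, 0.155, 0.988, 0.0]
ft_force: [-1.0, -1.4, 9.3]
grip_width: 21.1
finger_force: 30.1
```

Floor contact came at the predicted height. Now I'll release, rise and go to the wide vial on the right.

```bash
python3 shift.py '[[24,0,0,-1,0],[34,0,0,0,0],[45,0,0,0,0],[45,0,0,0,0],[45,0,0,-5,0],[45,0,0,-10,0],[45,0,0,-25,0],[60,0,0,-30,0],[85,0,0,-30,0]]'
python3 - <<'E'
from rel import *;from station import robot
s=robot.observe();print(s["tcp_pos"],rel(s,[443,-316,140]),s["q"])
E
```

```text
time_s: 7.32
tcp_pos: [562.5, 106.1, 244.9]
tcp_rot: [-0.0, 0.155, 0.988, -0.0]
ft_force: [0.8, 0.7, 0.5]
grip_width: 68.1
finger_force: 0.0
[562.4574072  106.12091212 244.92778349] [ -15.46874927 -438.37516279  105.13758023] [-0.40197881  0.31593007  0.16707418  1.72928231 -0.0578145   1.10192308
  1.04303925]
```

```bash
python3 shift.py '[[85,-1,-20,0,0],[85,-2,-38,0,0],[85,-1,-39,0,0],[85,-1,-39,0,0],[85,-1,-39,0,0],[85,-2,-39,0,0],[85,-2,-39,0,0],[85,-1,-39,10,0],[85,-1,-38,15,0],[85,-1,-38,15,0]]'; python3 shift.py '[[85,-1,-35,20,0],[85,-1,-25,20,0],[85,0,-10,20,0],[85,0,0,0,0],[85,0,0,0,0]]';python3 - <<'E'
import cv2,pickle,numpy as np
from rel import *
from station import robot
st=robot.observe();im=robot.grab_frame("wrist")["img"]
cv2.imwrite("pics/w4.png",im[:,:,::-1]);pickle.dump({k:st[k] for k in("tcp_pos","tcp_rot")},open("pics/w4.pkl","wb"))
print(st["tcp_pos"],st["q"])
e=wproj(st,[443,-316,60]);print("pred",e)
m=cv2.inRange(im,(120,115,100),(255,255,255))
n,l,s,c=cv2.connectedComponentsWithStats(m)
for i in range(1,n):
    if s[i,4]>60:print(s[i],c[i],wpt(st,c[i],60))
E
```

```text
time_s: 8.15
tcp_pos: [462.4, -250.0, 204.4]
tcp_rot: [0.001, 0.155, 0.988, -0.0]
ft_force: [0.9, 0.8, -0.1]
grip_width: 84.9
finger_force: 0.0
time_s: 8.57
tcp_pos: [442.6, -315.4, 143.2]
tcp_rot: [-0.001, 0.156, 0.988, 0.0]
ft_force: [1.1, 0.4, -0.2]
grip_width: 85.0
finger_force: 0.0
[ 442.58646336 -315.43486291  143.20111267] [ 0.24844599  0.3919123   0.3600953   1.9168557  -0.17772433  0.86524853
  1.957879  ]
pred [257.01993596 208.36371442]
[   25    13   180   278 17420] [116.75855339 151.82112514] [ 363.37393559 -408.36546371   60.        ]
[  166    30   292   313 43125] [340.15109565 196.39568696] [ 453.84462281 -250.21063968   60.        ]
[ 86  56  33  22 239] [104.52301255  65.49372385] [ 293.94617834 -393.77375611   60.        ]
[454  71  14  18  74] [459.95945946  80.87837838] [ 388.3012506 -117.453481    60.       ]
[21 72  7 25 66] [23.12121212 86.03030303] [ 268.2515442  -482.37714597   60.        ]
[ 7 76 12 18 71] [13.46478873 85.53521127] [ 261.16888389 -494.6828383    60.        ]
[50 78  7 25 65] [53.         91.24615385] [ 290.34022861 -449.60149424   60.        ]
[ 34 104  12  12  62] [ 40.9516129  108.98387097] [ 298.42299385 -468.71243864   60.        ]
[ 45 107  35  34 453] [ 62.2781457  122.26931567] [ 319.78490639 -449.9789155    60.        ]
[ 19 135  13  19  74] [ 25.18918919 143.56756757] [ 318.41827115 -501.62338993   60.        ]
[250 193  22  24 359] [260.8356546  205.58495822] [ 441.71629223 -312.45901434   60.        ]
[ 19 248   8  20  66] [ 22.46969697 257.1969697 ] [ 420.8157045  -580.09612415   60.        ]
[501 265  11  35 142] [507.99295775 285.14788732] [638.54176146 -52.12474225  60.        ]
[  1 315  39  44 734] [ 21.94959128 333.9359673 ] [ 523.78435977 -686.17064899   60.        ]
[473 328  23  15  62] [485.19354839 334.67741935] [716.03817353 -78.21150912  60.        ]
```

Run:
```python
import cv2
im=cv2.imread("pics/w4.png")[150:300,160:360]
cv2.imwrite("pics/w4c.png",cv2.resize(im,None,fx=4,fy=4,interpolation=cv2.INTER_CUBIC))
```

```text
(no output)
```

View pics/w4c.png

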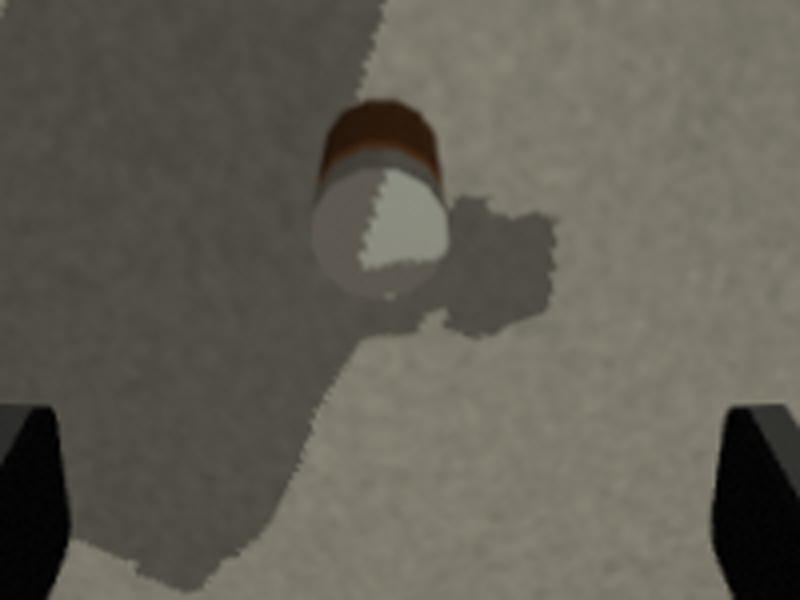

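The wide cap is centred at crop (380,233), i.e. (255,208) in the wrist image, and measures about 34 px or 28 mm. This matches the prediction to within 2 mm, so I'll descend and grip.

```bash
python3 shift.py '[[65,-1,-1,20,0],[65,-1,-1,20,0],[65,0,0,20,0],[65,0,0,18,0],[65,0,0,12,0],[65,0,0,10,0],[65,0,0,0,0],[65,0,0,0,0]]' 30; python3 shift.py '[[15,0,0,0,0],[15,0,0,0,0],[15,0,0,0,0],[15,0,0,0,0],[15,0,0,0,0],[15,0,0,0,0],[15,0,0,0,0]]' 30
```

```text
time_s: 9.28
tcp_pos: [445.0, -317.6, 43.8]
tcp_rot: [0.0, 0.154, 0.988, 0.0]
ft_force: [-0.4, -1.0, 1.3]
grip_width: 65.3
finger_force: 0.0
time_s: 9.87
tcp_pos: [445.0, -318.2, 44.1]
tcp_rot: [0.001, 0.155, 0.988, -0.0]
ft_force: [-1.0, 0.7, 6.1]
grip_width: 27.2
finger_force: 29.3
```

```bash
python3 shift.py '[[15,0,0,-10,0],[15,0,0,-25,0],[15,0,0,-35,0],[15,0,0,-38,0],[15,0,0,-38,0],[15,0,0,-35,0],[15,0,0,-20,0],[15,0,0,0,0]]'; python3 shift.py '[[15,-1,15,0,0],[15,-2,30,0,0],[15,-2,38,0,0],[15,-2,38,0,0],[15,-2,38,0,0],[15,-2,38,0,0],[15,-2,38,0,0],[15,-2,38,0,0],[15,-2,38,0,0],[15,-2,38,0,0]]';python3 shift.py '[[15,-2,38,0,0],[15,-1,30,0,0],[15,-1,15,0,0],[15,0,6,0,0],[15,0,0,0,0],[15,0,0,0,0]]'
```

```text
time_s: 10.53
tcp_pos: [446.0, -319.4, 249.9]
tcp_rot: [0.004, 0.155, 0.988, -0.001]
ft_force: [0.9, 0.1, -0.7]
grip_width: 26.9
finger_force: 29.8
time_s: 11.37
tcp_pos: [569.0, 10.3, 243.9]
tcp_rot: [-0.0, 0.155, 0.988, -0.0]
ft_force: [0.9, -0.7, -1.2]
grip_width: 26.7
finger_force: 29.8
time_s: 11.87
tcp_pos: [599.8, 90.2, 244.0]
tcp_rot: [-0.0, 0.156, 0.988, -0.001]
ft_force: [0.3, -1.5, -0.3]
grip_width: 26.8
finger_force: 29.8
```

```bash
python3 shift.py '[[15,0,4.5,10,0],[15,0,0,20,0],[15,0,0,18,0],[15,0,0,9,0],[15,0,0,3,0],[15,0,0,0,0],[15,0,0,0,0]]'; python3 mos.py w5 175 205
```

```text
time_s: 12.45
tcp_pos: [602.0, 95.9, 184.9]
tcp_rot: [0.0, 0.155, 0.988, 0.0]
ft_force: [0.3, -0.1, 0.2]
grip_width: 27.0
finger_force: 29.8
[602.0332105   95.89821799 184.90050743] [3.73813318e-04 1.55204205e-01 9.87882334e-01 9.12828742e-05] [ 0.25175627 -0.13455693  0.22525635]
```

View pics/w5.png

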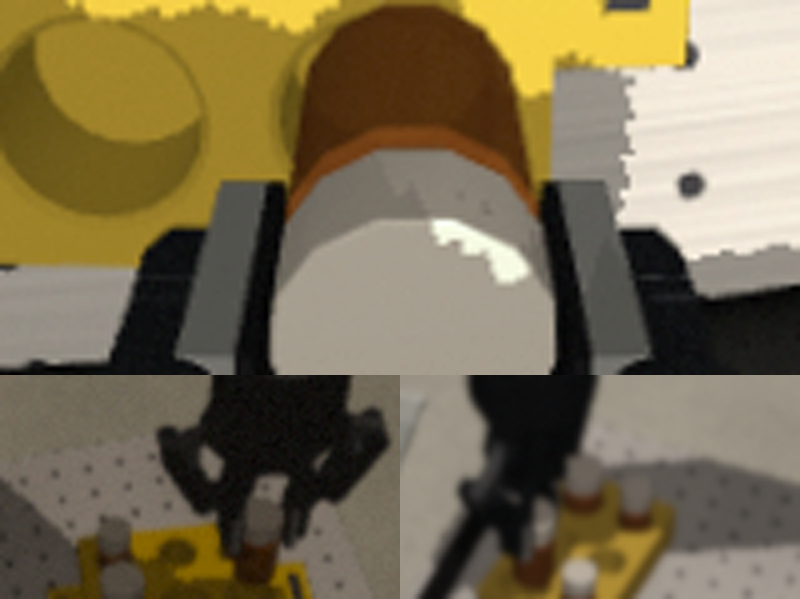

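The mid wide hole spans cols 0–205 and rows 15–213. The left rim of the end hole shows at col ~278, and the vial's foot has its left at 308, right at 516 and front at row 4. The scene inset shows the narrow vial standing in its hole.

Run:
```python
from rel import *;import pickle
np.set_printoptions(precision=1,suppress=True)
st=pickle.load(open("pics/w5.pkl","rb"))
c=lambda a,b:(175+a/5,205+b/5)
P=lambda a,b,z:wpt(st,c(a,b),z)
pp=lambda n,a,b,z:print(n,rel(st,P(a,b,z)))
pp("mid front",105,15,129);pp("mid back",105,213,129);pp("midL",0,114,129);pp("midR",205,114,129);pp("endL",278,105,129);pp("rack +y edge",552,150,129);pp("rack far edge(+x)",60,266,129)
for z in(139,141,143):pp("foot front",410,4,z);pp("L",308,80,z);pp("R",516,80,z)
# end hole from mid hole & yaw -.30
m=(P(105,15,129)+P(105,213,129))/2
for yaw in(-.31,-.30):print(rel(st,m+42*np.array([-np.sin(yaw),np.cos(yaw),0])))
```

```text
mid front [  9.4 -42.8  55.9]
mid back [-21.6 -45.3  55.9]
midL [ -5.9 -59.6  55.9]
midR [ -5.4 -29.4  55.9]
endL [ -4.  -19.   55.9]
rack +y edge [-11.   19.8  55.9]
rack far edge(+x) [-30.9 -53.1  55.9]
foot front [14.7 -0.4 45.9]
L [  4.  -13.9  45.9]
R [ 4.  13.6 45.9]
foot front [15.4 -0.4 43.9]
L [  4.8 -13.7  43.9]
R [ 4.9 13.5 43.9]
foot front [16.1 -0.4 41.9]
L [  5.7 -13.6  41.9]
R [ 5.7 13.3 41.9]
[-6.  -2.  55.9]
[-5.6 -2.1 55.9]
```

```bash
python3 shift.py '[[15,-4,-1.5,0,0],[15,-3.4,-1.2,0,0],[15,0,0,0,0],[15,0,0,3,0],[15,0,0,3,0],[15,0,0,2,0],[15,0,0,2,0],[15,0,0,2,0],[15,0,0,0,0]]'; python3 shift.py '[[15,0,0,1,0],[15,0,0,1,0],[15,0,0,1,0],[15,0,0,1,0],[15,0,0,0,0],[15,0,0,0,0]]'
```

```text
time_s: 13.35
tcp_pos: [607.6, 91.7, 171.7]
tcp_rot: [-0.0, 0.155, 0.988, -0.0]
ft_force: [0.6, 0.5, -0.5]
grip_width: 27.0
finger_force: 29.8
time_s: 13.85
tcp_pos: [608.0, 91.5, 168.3]
tcp_rot: [0.0, 0.155, 0.988, 0.0]
ft_force: [0.1, -0.4, 0.1]
grip_width: 26.9
finger_force: 29.8
```

The foot is 5 mm into the hole with no contact force, so I'll continue down.

```bash
python3 shift.py '[[15,0,0,3,0],[15,0,0,3,0],[15,0,0,3,0],[15,0,0,3,0],[15,0,0,0,0]]'; python3 shift.py '[[15,0,0,3,0],[15,0,0,3,0],[15,0,0,2,0],[15,0,0,2,0],[15,0,0,0,0]]'; python3 shift.py '[[15,0,0,1,0],[15,0,0,1,0],[15,0,0,0,0],[15,0,0,0,0]]'
```

```text
time_s: 14.27
tcp_pos: [607.4, 91.6, 155.3]
tcp_rot: [-0.001, 0.155, 0.988, -0.0]
ft_force: [-0.3, -0.3, -0.3]
grip_width: 27.5
finger_force: 29.8
time_s: 14.68
tcp_pos: [607.6, 91.6, 145.8]
tcp_rot: [-0.0, 0.155, 0.988, -0.0]
ft_force: [-0.7, 0.7, -0.1]
grip_width: 26.9
finger_force: 29.8
time_s: 15.02
tcp_pos: [608.1, 91.5, 145.2]
tcp_rot: [0.0, 0.155, 0.988, 0.0]
ft_force: [-2.2, -0.1, 6.0]
grip_width: 26.7
finger_force: 30.5
```

Floor contact came at the predicted height again, so I'll release and rise. I'll also refine the shaker yaw from the platform corners in the earlier wrist picture.

```bash
python3 shift.py '[[30,0,0,-1,0],[38,0,0,0,0],[46,0,0,0,0],[46,0,0,0,0],[46,0,0,-5,0],[46,0,0,-10,0],[46,0,0,-25,0],[46,0,0,-30,0],[46,0,0,-20,0],[0,0,0,0,0]]'
python3 - <<'E'
from rel import *;import pickle;from station import robot
np.set_printoptions(precision=3,suppress=True)
st=pickle.load(open("pics/w2.pkl","rb"))
a=wpt(st,np.array((63,190))/1.5,95);b=wpt(st,np.array((512.5,106))/1.5,95)
print(a,b,np.hypot(*(b-a)[:2]),"yaw",np.arctan2(-(b-a)[0],(b-a)[1]))
y=-.195;c=(a+b)/2;print("shaker",c[:2]+130*np.array([np.cos(y),np.sin(y)]))
s=robot.observe();print(s["tcp_pos"],s["tcp_rot"],s["q"])
E
```

```text
time_s: 15.85
tcp_pos: [610.4, 91.8, 241.3]
tcp_rot: [0.004, 0.155, 0.988, 0.002]
ft_force: [2.1, 0.1, 0.3]
grip_width: 34.8
finger_force: 0.0
[395.849 -59.324  95.   ] [446.705 213.148  95.   ] 277.17712367142354 yaw -0.18452170256168807
shaker [548.813  51.722]
[610.385  91.802 241.294] [0.004 0.155 0.988 0.002] [-0.371  0.392  0.195  1.632 -0.083  1.117  1.105]
```

```bash
python3 shift.py '[[0,20,-9,0,0],[0,30,-14,0,0],[0,30,-14,0,0],[0,18,-8,0,0],[0,6.5,-3.6,0,-0.04],[0,0,0,0,-0.043],[0,0,0,0,-0.04],[0,0,0,0,0],[0,0,0,0,0]]'; python3 shift.py '[[0,0,0,10,0],[0,0,0,25,0],[0,0,0,30,0],[0,0,0,30,0],[0,0,0,15,0],[0,0,0,8,0],[0,0,0,4,0],[0,0,0,3,0],[0,0,0,0,0],[0,0,0,0,0]]'; python3 mos.py w6 175 180
python3 - <<'E'
import cv2
im=cv2.imread("pics/w6_wrist.png")
cv2.imwrite("pics/w6b.png",cv2.convertScaleAbs(cv2.resize(im,None,fx=1.5,fy=1.5,interpolation=cv2.INTER_CUBIC),alpha=1.4))
E
```

```text
time_s: 16.6
tcp_pos: [493.6, 77.2, 235.7]
tcp_rot: [0.0, 0.094, 0.996, 0.0]
ft_force: [0.5, 0.1, 0.1]
grip_width: 0.2
finger_force: 0.0
time_s: 17.43
tcp_pos: [494.1, 77.4, 111.1]
tcp_rot: [0.001, 0.094, 0.996, 0.0]
ft_force: [-0.3, 0.2, 1.1]
grip_width: -0.0
finger_force: 0.0
[494.13800395  77.41092972 111.0579261 ] [6.71718036e-04 9.38719696e-02 9.95584012e-01 2.76919166e-04] [-0.30847673  0.21144566  1.06338444]
```

```bash
python3 shift.py '[[0,-4,0,0,0],[0,-5,0,0,0],[0,-5,0,0,0],[0,-4,0,0,0],[0,-3,0,0,0],[0,-2,0,0,0],[0,-1,0,0,0],[0,0,0,0,0]]'; python3 shift.py '[[0,-1.5,0,0,0],[0,-1.5,0,0,0],[0,-1.5,0,0,0],[0,-1.5,0,0,0],[0,-1.5,0,0,0],[0,-1.5,0,0,0],[0,-1.5,0,0,0],[0,-1.5,0,0,0]]'; python3 shift.py '[[0,-1.5,0,0,0],[0,-1.5,0,0,0],[0,-1.5,0,0,0],[0,-1.5,0,0,0],[0,-1.5,0,0,0],[0,-1.5,0,0,0]]'
```

```text
time_s: 18.25
tcp_pos: [517.2, 72.7, 110.2]
tcp_rot: [-0.0, 0.094, 0.996, -0.0]
ft_force: [0.4, 0.1, -0.7]
grip_width: 0.2
finger_force: 0.0
time_s: 18.92
tcp_pos: [528.8, 70.5, 110.2]
tcp_rot: [-0.0, 0.094, 0.996, -0.0]
ft_force: [-1.3, -0.0, 1.3]
grip_width: 0.2
finger_force: 0.6
time_s: 19.42
tcp_pos: [537.8, 68.9, 110.2]
tcp_rot: [-0.0, 0.094, 0.996, -0.0]
ft_force: [-1.6, 0.5, -0.5]
grip_width: 0.3
finger_force: 0.5
```

```bash
python3 shift.py '[[0,-1,0,0,0],[0,-1,0,0,0],[0,-1,0,0,0],[0,-1,0,0,0]]' | egrep 'pos|ft'; python3 shift.py '[[0,-1,0,0,0],[0,-1,0,0,0],[0,-1,0,0,0],[0,-1,0,0,0]]' | egrep 'pos|ft'; python3 shift.py '[[0,-0.7,0,0,0],[0,-0.7,0,0,0],[0,-0.7,0,0,0]]'| egrep 'pos|ft'
```

```text
tcp_pos: [541.7, 68.1, 110.3]
ft_force: [-1.0, 0.3, -0.1]
tcp_pos: [545.6, 67.3, 110.3]
ft_force: [-1.1, -0.0, -0.4]
tcp_pos: [547.3, 66.8, 110.2]
ft_force: [-2.9, -0.6, 0.7]
```

```bash
for i in 1; do :; done; python3 shift.py '[[0,-0.7,0,0,0],[0,-0.7,0,0,0],[0,0,0,0,0],[0,0,0,0,0]]'| egrep 'time|pos|ft'; python3 shift.py '[[0,-0.7,0,0,0],[0,-0.7,0,0,0],[0,0,0,0,0],[0,0,0,0,0]]'| egrep 'pos|ft'; python3 shift.py '[[0,-0.7,0,0,0],[0,-0.7,0,0,0],[0,0,0,0,0],[0,0,0,0,0]]'| egrep 'pos|ft'
```

```text
time_s: 20.67
tcp_pos: [549.1, 66.7, 110.3]
ft_force: [-2.3, 0.1, 0.2]
tcp_pos: [550.6, 66.5, 110.3]
ft_force: [-1.1, 0.2, -0.0]
tcp_pos: [551.8, 66.2, 110.3]
ft_force: [-3.1, -1.5, -0.4]
```

```bash
python3 shift.py '[[0,-0.6,0,0,0],[0,-0.6,0,0,0],[0,0,0,0,0],[0,0,0,0,0]]'| egrep 'time|pos|ft'; python3 shift.py '[[0,-0.6,0,0,0],[0,-0.6,0,0,0],[0,0,0,0,0],[0,0,0,0,0]]'| egrep 'pos|ft'; python3 shift.py '[[0,-0.6,0,0,0],[0,0,0,0,0],[0,0,0,0,0]]'| egrep 'pos|ft'
```

```text
time_s: 21.67
tcp_pos: [552.6, 66.1, 110.2]
ft_force: [-5.3, 0.5, 2.8]
tcp_pos: [553.3, 66.0, 110.1]
ft_force: [-6.1, 0.6, 2.4]
tcp_pos: [553.6, 65.9, 110.1]
ft_force: [-7.1, 0.4, 4.2]
```

```bash
python3 shift.py '[[0,-0.6,0,0,0],[0,-0.6,0,0,0],[0,0,0,0,0],[0,0,0,0,0]]'| egrep 'time|pos|ft'; python3 shift.py '[[0,-0.6,0,0,0],[0,-0.4,0,0,0],[0,0,0,0,0],[0,0,0,0,0]]'| egrep 'pos|ft'
python3 - <<'E'
import cv2,numpy as np
from station import robot
fr={k:robot.grab_frame(k)["img"][:,:,::-1] for k in("wrist","scene","side")}
for k in fr: cv2.imwrite(f"pics/w7_{k}.png",fr[k])
c=lambda im,u,v,w,h,W,H:cv2.resize(im[v:v+h,u:u+w],(W,H),interpolation=cv2.INTER_CUBIC)
a=cv2.convertScaleAbs(np.hstack([c(fr["scene"],215,130,115,86,400,300),c(fr["side"],215,165,115,86,400,300)]),alpha=1.3)
b=cv2.convertScaleAbs(c(fr["wrist"],95,185,320,120,800,300),alpha=1.5)
cv2.imwrite("pics/w7.png",np.vstack([a,b]))
s=[]
for i in range(6):
    s.append(robot.observe()["ft_force"]);robot.grab_frame("side")
print(np.mean(s,0))
E
```

```text
time_s: 22.58
tcp_pos: [554.3, 65.9, 110.0]
ft_force: [-8.9, 1.1, 4.5]
tcp_pos: [554.7, 65.8, 109.9]
ft_force: [-10.8, 0.7, 4.8]
[-10.80657634   1.28534656   5.3524998 ]
```

View pics/w7.png

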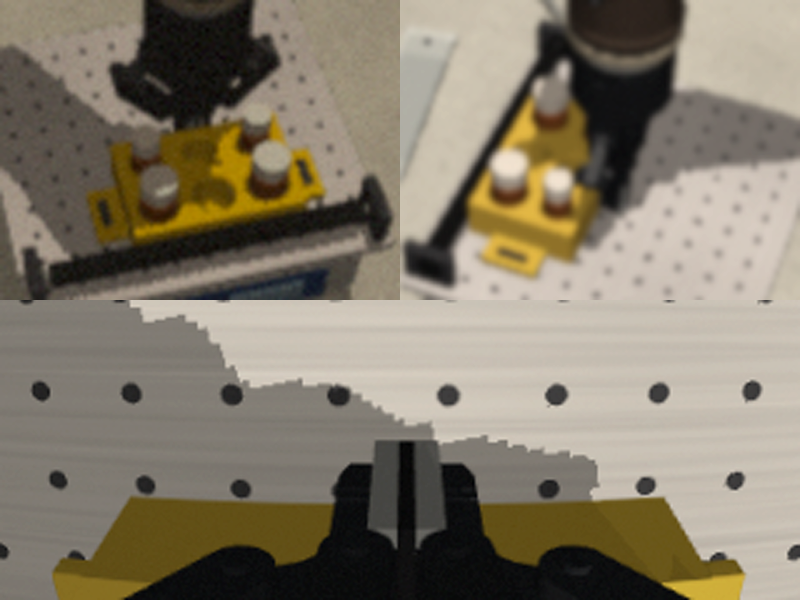

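The last picture shows all four vials seated and the rack parallel to the platform's hole rows and against the bar: in the wrist strip, its near edge runs level at row 498 with the holes level at row 393. I'll add a hair more push and hold.

```bash
Z='[[0,-0.4,0,0,0],[0,0,0,0,0],[0,0,0,0,0],[0,0,0,0,0],[0,0,0,0,0],[0,0,0,0,0],[0,0,0,0,0],[0,0,0,0,0],[0,0,0,0,0],[0,0,0,0,0]]'; : ; python3 shift.py '[[0,-0.4,0,0,0],[0,0,0,0,0],[0,0,0,0,0],[0,0,0,0,0],[0,0,0,0,0],[0,0,0,0,0],[0,0,0,0,0],[0,0,0,0,0],[0,0,0,0,0],[0,0,0,0,0]]'|egrep 'time|pos|ft'; python3 shift.py '[[0,0,0,0,0],[0,0,0,0,0],[0,0,0,0,0],[0,0,0,0,0],[0,0,0,0,0],[0,0,0,0,0],[0,0,0,0,0],[0,0,0,0,0],[0,0,0,0,0],[0,0,0,0,0]]'|egrep 'time|pos|ft';python3 shift.py '[[0,0,0,0,0],[0,0,0,0,0],[0,0,0,0,0],[0,0,0,0,0],[0,0,0,0,0],[0,0,0,0,0],[0,0,0,0,0],[0,0,0,0,0],[0,0,0,0,0],[0,0,0,0,0]]'|egrep 'time|pos|ft';python3 shift.py '[[0,0,0,0,0],[0,0,0,0,0],[0,0,0,0,0],[0,0,0,0,0],[0,0,0,0,0],[0,0,0,0,0],[0,0,0,0,0],[0,0,0,0,0],[0,0,0,0,0],[0,0,0,0,0]]'|egrep 'time|pos|ft';python3 shift.py '[[0,0,0,0,0],[0,0,0,0,0],[0,0,0,0,0],[0,0,0,0,0],[0,0,0,0,0],[0,0,0,0,0],[0,0,0,0,0],[0,0,0,0,0],[0,0,0,0,0],[0,0,0,0,0]]'|egrep 'time|pos|ft'
```

```text
time_s: 24.2
tcp_pos: [554.9, 65.8, 109.8]
ft_force: [-10.6, 2.2, 5.9]
time_s: 25.03
tcp_pos: [554.9, 65.8, 109.9]
ft_force: [-11.5, 0.7, 5.8]
time_s: 25.87
tcp_pos: [554.9, 65.8, 109.8]
ft_force: [-11.1, 1.2, 4.3]
time_s: 26.7
tcp_pos: [554.9, 65.8, 109.8]
ft_force: [-11.1, 1.2, 5.2]
time_s: 27.53
tcp_pos: [554.9, 65.8, 109.8]
ft_force: [-11.2, 0.9, 5.3]
```

The push has held at about 11 N for over 4 s, so I'm handing in while still pressing.

```bash
python3 -c "
from station import robot
print(robot.hand_in())"
```

```text
the job is handed in; nothing more can be done
None
```

I handed the job in with both vials fully down in the rack's end holes (wide in wide, narrow in narrow) and the rack flush on the stop bar, held there at about 11 N at the wrist for over 4 s and still pressing, 27.5 s in; the hand-in returned no verdict.

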